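# Bed in a pop-up sprinkler and hold its riser up

### The arm

A 6-joint arm with a two-finger parallel gripper is mounted at the origin on the work surface. World frame = base frame: x ahead of the robot, y to its left, z up, the work surface at z = 0. Lengths are in mm, angles in degrees, forces in N, time in s.
With the tool pointing down it reaches from about 425 to 925 mm from the base axis. Payload 12.5 kg.
Tool frame: the origin (TCP) lies on the centre line of the jaws, within the pads' length; the fingertips stand 17 mm ahead of it and the grasp point (between the pads) lies 2 mm behind it (tip_reach is the distance from the TCP to the fingertips, in mm); z points along the fingers, y is the line along which they close (so a half turn about z gives the same grasp; the last joint's range is limited). The gripper opens to 85 mm and grips with 20 to 120 N. Pads are 22 mm wide; open, the fingers measure 114 mm over their backs; the gripper's body (76 mm by 85 mm) begins 54 mm behind the grasp point. The pads swing forward as they close: fully open they stand 13 mm farther back than shut.
Start: joints at [-72.972, 28.126, 89.318, -0, 62.55, -6.05], TCP at [245.02, -574.985, 248.327] pointing down, gripper open.
Joint ranges: [-177.58, 177.58], [-47.91, 125.51], [2.72, 160], [-65.01, 245.01], [3.68, 167.84], [-153.87, 153.87]. Speed limits (degrees/s): [127.2, 127.2, 159.86, 180, 180, 180].

### API

Orientations are given as [roll, pitch, yaw] about the fixed x, y, z axes, in that order (R = Rz(yaw) Ry(pitch) Rx(roll)).
In Python, from cell import get_state, capture, sign_off, tip_reach gives the robot as it stands.
- The arm moves only by the shell command python3 -m handwheel 'ROWS'. ROWS is JSON, a list of rows, each a list of 3 entries, a list of its own where there are three numbers: the turn, a rotation vector about the tool's x, y, z in degrees, then the shift along the tool's x, y, z in cm, then the finger opening in cm, from 0 to 8.54. In form: [[[rx, ry, rz], [x, y, z], jaw], ...]. A call has 1 to 10 rows; each row is the pose to reach, as a shift and turn from the pose commanded when the call began, along the tool's axes at that moment; what a row does not reach only later rows make up. A row lasts 1/8 s, in which the tool goes at most 62.5 mm and 10.7 degrees, less where a joint would pass 70% of its speed; a pose out of reach is approached as far as the arm can. A call with a gripper value outside its range is refused whole. The fingers move at their own pace and stop on an object; the grip force is fixed at half the most. Time passes only in rows, so rows that repeat a pose let the fingers close. It gives the time, the measured TCP pose, the force, the opening and the grip force at its end, in the units of the state.
- get_state(): the state, without advancing time (a new reading comes with each control period).
- capture(name): name is "scene" or "top" or "wrist"; returns a dict with "color" (400x640x3 uint8, red, green, blue), "K" (3x3 intrinsics, pixels), "rvec" (rotation vector, rad) and "tvec" (3), from world to camera coordinates, as OpenCV has them. Camera axes: x right, y down, z forward; pixel columns grow to the right and rows downward; lengths in mm; the calibration is good to about 2 mm. A picture is of the moment at which its call begins. There is no depth.
- sign_off(): hands the job in; it is judged then, once.
The state is a dict: "clock": time; "qpos": joint angles; "dq": joint speeds; "tau": joint torques, N m; "eef_pos": TCP position; "eef_rot": TCP orientation; "ft_force": force on the tool from outside, world axes, zero at the start; "ft_torque": the same for the moment, N m; "finger_gap": finger opening in mm; "grip_force": force on a finger pad.
Only numpy, scipy, OpenCV 4.12 (cv2) and the standard library are available. Lean on these libraries where they do the work, as an engineer would, in place of code of your own. Each camera call takes 0.05 s, during which the arm holds its last target. There are 200 camera calls.

### The job

Bed in the pop-up sprinkler: with the scoop, bring at least three of the five drainage stones from the bin into the pot around it (do not touch the stones with the gripper), then set the scoop back down on the bench, the right way up. Then pull the sprinkler's riser up by its orange tab, against its spring, until the blue ring has just come out at the top of the cap, and finish while still holding it there, ready for a nozzle to be fitted. Leave the plants and the bottle alone.

Things in the scene. Friction and masses are not known exactly. Their poses are not given: they have to be found in the camera images.
- scoop_grip (a point): Middle of the grip of a loose green plastic hand scoop (140 g): a level bar above the bowl, 90 mm long (40 mm towards the mouth, 50 mm towards the back, where a post carries it), 16 mm wide, 18 mm high. x runs along the bar from the mouth to the closed back, y across, z up. The scoop starts standing on the bench, mouth roughly towards the robot.
- scoop: The same scoop, same axes; origin under the middle of the bowl's flat floor, 82 mm below the grip. The bowl is 100 mm long (x), 84 mm wide, open at the top and at the mouth (-x); its sides start 18 mm behind the lip and rise to 46 mm at the back.
- scoop_lip (a point): Middle of the scoop's lip, the thin straight front edge of the floor, 84 mm wide; 50 mm in front (-x) of the grip and 82 mm below it; same axes.
- bin_floor (a point): Centre of the inner floor (4 mm above the bench) of a grey open bin, fixed to the bench. Its floor is 210 mm long (x) and 92 mm wide (y); the walls flare outwards, at the ends by 26 mm and at the sides by 12 mm, to a rim 46 mm above this point. At the start the stones lie in one layer in its -x half (the end nearer the robot); its +x half is clear.
- stone1_center (a point): Centre of loose brown drainage stone 1 of 5: a smooth round pebble 28 to 32 mm across, 30 g.
- stone2_center (a point): Centre of loose brown drainage stone 2 of 5: a smooth round pebble 28 to 32 mm across, 30 g.
- stone3_center (a point): Centre of loose brown drainage stone 3 of 5: a smooth round pebble 28 to 32 mm across, 30 g.
- stone4_center (a point): Centre of loose brown drainage stone 4 of 5: a smooth round pebble 28 to 32 mm across, 30 g.
- stone5_center (a point): Centre of loose brown drainage stone 5 of 5: a smooth round pebble 28 to 32 mm across, 30 g.
- pot_bed (a point): Middle of the potting-mix surface, 110 mm above the bench, in a heavy black square pot that does not move. Inside 190 mm square at the mix (sides along x and y), outside 208 mm at the rim, 50 mm above this point. In its middle stands the sprinkler: body 42 mm in diameter, cap 57 mm in diameter, 25 to 55 mm above this point.
- pot_middle (a point): Point on the pot's upright middle line, 20 mm above the mix.
- cap_top (a point): Middle of the top face of the sprinkler's black cap, 165 mm above the bench, where the riser slides out.
- riser_grip (a point): Middle of the orange grab tab on top of the sprinkler's riser: a flat upright tab 28 mm wide (x), 10 mm thick (y), 33 mm high, to be pinched across its thickness from above. With the riser down it is 21.5 mm above the cap; the tab then spans 5 to 38 mm above the cap.
- riser (a joint): How far the riser is pulled up, m; 0 = down, end stop at 0.105. It is a light grey tube, 21 mm in diameter, with a blue ring 6 mm high, hidden until pulled: the ring's upper edge reaches the cap's top face at 0.072, its lower edge at 0.078. An inner spring pulls the riser down, 4.5 N at first, 11.5 N at the ring; it drops back when let go.
- clay_pot: Terracotta pot with a small plant and a blue dibber, 92 mm in diameter, 130 mm high, loose; origin under its centre. A bystander.
- seedling_pot: Small square black pot, 86 mm wide and 80 mm high, with a seedling, loose; origin under its centre. A bystander.
- feed_bottle: White plant-feed bottle, 64 mm in diameter, 150 mm high, loose; origin under its centre. A bystander.
Things that resemble listed ones, but are neither listed nor needed, are in the scene too. There is more than one size of the scoop; the job needs the smallest.

How it is judged (in metres and radians):
On the way, in this order (a step that is already met when the one before it is completed fails the run):
1. At least three stones lie in the pot, the riser still down (((distance between each of stone1_center, stone2_center, stone3_center and pot_middle below 0.14 m and height (world z) of each of stone1_center, stone2_center, stone3_center below 0.17 m) or (distance between each of stone1_center, stone2_center, stone4_center and pot_middle below 0.14 m and height (world z) of each of stone1_center, stone2_center, stone4_center below 0.17 m) or (distance between each of stone1_center, stone2_center, stone5_center and pot_middle below 0.14 m and height (world z) of each of stone1_center, stone2_center, stone5_center below 0.17 m) or (distance between each of stone1_center, stone3_center, stone4_center and pot_middle below 0.14 m and height (world z) of each of stone1_center, stone3_center, stone4_center below 0.17 m) or (distance between each of stone1_center, stone3_center, stone5_center and pot_middle below 0.14 m and height (world z) of each of stone1_center, stone3_center, stone5_center below 0.17 m) or (distance between each of stone1_center, stone4_center, stone5_center and pot_middle below 0.14 m and height (world z) of each of stone1_center, stone4_center, stone5_center below 0.17 m) or (distance between each of stone2_center, stone3_center, stone4_center and pot_middle below 0.14 m and height (world z) of each of stone2_center, stone3_center, stone4_center below 0.17 m) or (distance between each of stone2_center, stone3_center, stone5_center and pot_middle below 0.14 m and height (world z) of each of stone2_center, stone3_center, stone5_center below 0.17 m) or (distance between each of stone2_center, stone4_center, stone5_center and pot_middle below 0.14 m and height (world z) of each of stone2_center, stone4_center, stone5_center below 0.17 m) or (distance between each of stone3_center, stone4_center, stone5_center and pot_middle below 0.14 m and height (world z) of each of stone3_center, stone4_center, stone5_center below 0.17 m)) and value of joint riser below 0.02 m), for 0.3 s.
2. The scoop is set down the right way up, on the bench or in the bin, and let go, the riser still down (height (world z) of scoop_grip between 0.065 and 0.105 m and angle between scoop_grip's own z axis and vertical below 0.17 rad and contact force between the fingers and scoop below 0.2 N and value of joint riser below 0.02 m), for 0.2 s.
At the end, for the whole second after the job is handed in: At least three stones lie in the pot, below its rim; the scoop stands right way up (within 10 degrees) on the bench or in the bin, let go and at rest; the riser is held still by the fingers alone, pulled out 69 to 90 mm, so that the blue ring stands at the top of the cap (((distance between each of stone1_center, stone2_center, stone3_center and pot_middle below 0.14 m and height (world z) of each of stone1_center, stone2_center, stone3_center below 0.17 m) or (distance between each of stone1_center, stone2_center, stone4_center and pot_middle below 0.14 m and height (world z) of each of stone1_center, stone2_center, stone4_center below 0.17 m) or (distance between each of stone1_center, stone2_center, stone5_center and pot_middle below 0.14 m and height (world z) of each of stone1_center, stone2_center, stone5_center below 0.17 m) or (distance between each of stone1_center, stone3_center, stone4_center and pot_middle below 0.14 m and height (world z) of each of stone1_center, stone3_center, stone4_center below 0.17 m) or (distance between each of stone1_center, stone3_center, stone5_center and pot_middle below 0.14 m and height (world z) of each of stone1_center, stone3_center, stone5_center below 0.17 m) or (distance between each of stone1_center, stone4_center, stone5_center and pot_middle below 0.14 m and height (world z) of each of stone1_center, stone4_center, stone5_center below 0.17 m) or (distance between each of stone2_center, stone3_center, stone4_center and pot_middle below 0.14 m and height (world z) of each of stone2_center, stone3_center, stone4_center below 0.17 m) or (distance between each of stone2_center, stone3_center, stone5_center and pot_middle below 0.14 m and height (world z) of each of stone2_center, stone3_center, stone5_center below 0.17 m) or (distance between each of stone2_center, stone4_center, stone5_center and pot_middle below 0.14 m and height (world z) of each of stone2_center, stone4_center, stone5_center below 0.17 m) or (distance between each of stone3_center, stone4_center, stone5_center and pot_middle below 0.14 m and height (world z) of each of stone3_center, stone4_center, stone5_center below 0.17 m)) and height (world z) of scoop_grip between 0.065 and 0.105 m and angle between scoop_grip's own z axis and vertical below 0.17 rad and contact force between the fingers and scoop below 0.2 N and linear speed of scoop below 0.02 m/s and value of joint riser between 0.069 and 0.09 m and velocity of joint riser between -0.02 and 0.02 m/s and contact force between the fingers and riser above 3 N and contact force between scoop and riser below 0.1 N); the arm keeps its last pose, push and grip.
It fails at once if A stone is touched with the gripper (contact force between the fingers and stone1 above 0.3 N or contact force between the fingers and stone2 above 0.3 N or contact force between the fingers and stone3 above 0.3 N or contact force between the fingers and stone4 above 0.3 N or contact force between the fingers and stone5 above 0.3 N).
It fails at once if A plant or the bottle is moved more than 30 mm or tipped (distance of any of clay_pot, seedling_pot, feed_bottle from where it was at the start of the episode above 0.03 m or angle between any of clay_pot, seedling_pot, feed_bottle's own z axis and vertical above 0.3 rad).
It also fails if it takes over 72 s, if anything falls off the work surface, if the arm or the gripper's body presses on something with over 40 N, if the wrist force passes 120 N, or if a joint passes its speed limit or range.

## Working session

There is one attempt and no reset: what is moved stays moved. The work goes in short steps, Python scripts to look and compute and a shell command to move; the robot and the scene stay as the last step left them, time stands still between calls to the robot, and variables do not carry over. Pictures are saved under pics/ and viewed, at most 10 in all, crops included, and the job is handed in when it is done.

```bash
mkdir -p pics; ls
python3 - <<'E'
from cell import *
import cv2,numpy as np
s=get_state();print(s)
a=capture("scene");b=capture("top")
for n,c in(("scene",a),("top",b)):
    cv2.imwrite(f"pics/{n}0.png",c["color"][...,::-1]);print(n,c["K"],c["rvec"],c["tvec"])
E
```

```text
pics
{'clock': 0.0, 'qpos': array([-7.29709668e+01,  2.81634636e+01,  8.93526968e+01,  6.61070857e-05,
        6.25508390e+01, -6.05124689e+00]), 'dq': array([ 0.01527342, -0.02343605, -0.11293145, -0.00284479, -0.02386204,
       -0.03195629]), 'tau': array([-3.23129374e-03, -6.18465972e+01, -2.61594236e+01, -2.13759035e-04,
        4.17537827e-03,  2.18661313e-06]), 'eef_pos': array([ 244.95672847, -574.74177086,  247.71969777]), 'eef_rot': array([-1.79933380e+02, -7.12123665e-03,  2.30802454e+01]), 'ft_force': array([-0.32667777, -0.17185583, -0.71813583]), 'ft_torque': array([ 0.0134406 , -0.00828844,  0.01930596]), 'grip_force': 0.0, 'finger_gap': 85.62824136287107}
scene [[467.33272562   0.         320.81301965]
 [  0.         467.33272562 192.25736308]
 [  0.           0.           1.        ]] [ 1.6138716   1.59451905 -0.86625629] [-7.10062533e-01 -1.66674842e+02  1.84595765e+03]
top [[394.96656038   0.         317.10951456]
 [  0.         394.96656038 202.03524445]
 [  0.           0.           1.        ]] [ 2.20330056 -2.15493776  0.04809651] [   1.26024775  521.3964348  1235.47534651]
```

View pics/scene0.png

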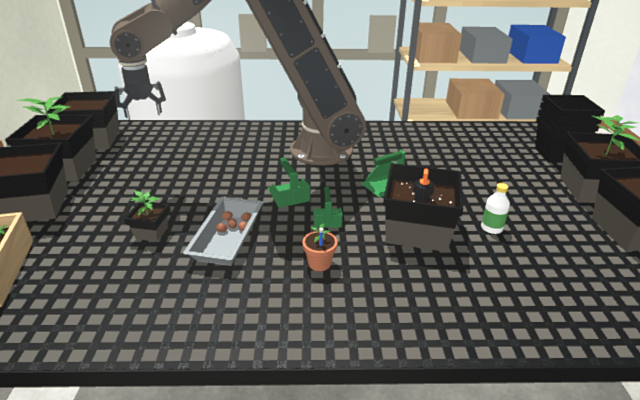

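View pics/top0.png

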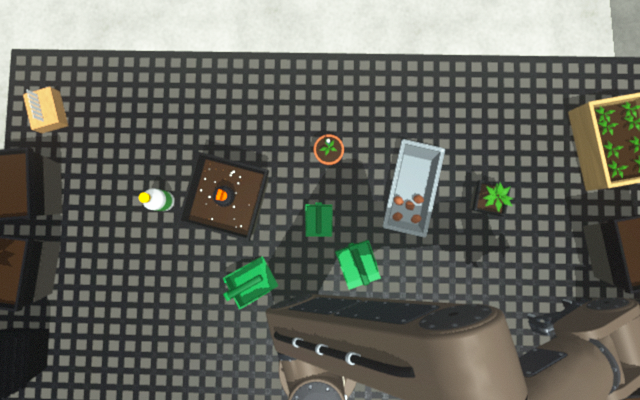

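The scenes show three scoop candidates in the top view, at (319,219), (359,265) and (249,282). The first looks smallest. The clay pot is at (329,149), the bin at (414,188), the big pot with the orange tab at (223,195), the seedling at (495,198) and the bottle at (155,200). Next I'll look at close crops.

```bash
cat > h.py <<'E'
from cell import *
import cv2,numpy as np
def pix(c,p):
    return cv2.projectPoints(np.float64(p).reshape(-1,3),c["rvec"],c["tvec"],c["K"],None)[0].reshape(-1,2)
def unp(c,uv,z):
    R=cv2.Rodrigues(np.float64(c["rvec"]))[0];t=np.float64(c["tvec"]).ravel()
    d=R.T@np.linalg.inv(c["K"])@np.array([uv[0],uv[1],1.]);o=-R.T@t
    return o+d*(z-o[2])/d[2]
E
python3 - <<'E'
from h import *
c=capture("top");np.save("top.npy",c,allow_pickle=True)
im=c["color"][...,::-1]
l=cv2.resize(im[130:300,290:390],None,fx=4,fy=4,interpolation=2)[:600]
r=cv2.resize(im[130:280,395-15:450],None,fx=4,fy=4,interpolation=2)
m=im[140:250,175:275]; 
out=np.zeros((600,800,3),np.uint8);out[:600,:400]=l[:600];out[:600,400:680]=r[:600]
cv2.imwrite("pics/crop1.png",out)
s=capture("scene");np.save("scene.npy",s,allow_pickle=True)
im=s["color"][...,::-1]
cv2.imwrite("pics/crop2.png",cv2.resize(im[150:275,270:470],None,fx=4,fy=4,interpolation=2))
E
```

```text
(no output)
```

View pics/crop1.png

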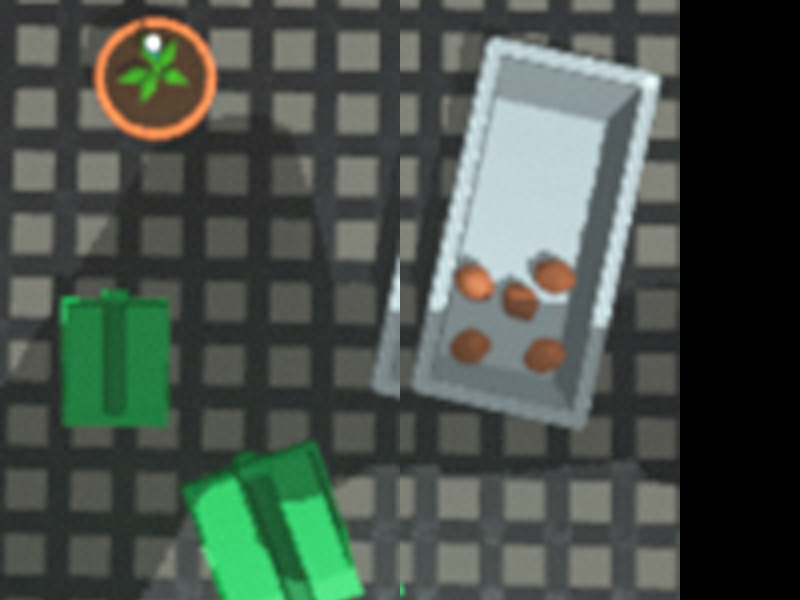

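View pics/crop2.png

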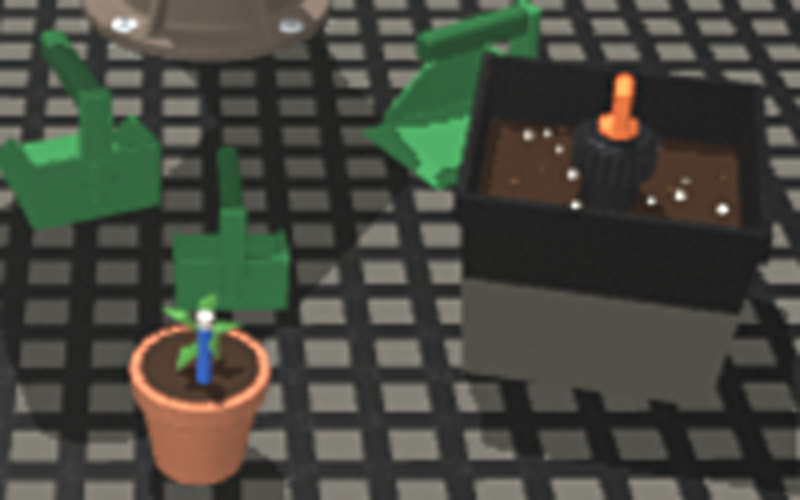

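Run:
```python
from h import *
np.set_printoptions(precision=1,suppress=True)
c=np.load("top.npy",allow_pickle=True).item();s=np.load("scene.npy",allow_pickle=True).item()
L=lambda x,y:(290+x/4-.4,130+y/4-.4); Rr=lambda x,y:(380+(x-400)/4-.4,130+y/4-.4)
f=unp(c,L(115,414),91);b=unp(c,L(115,293),91)
print("bar front",f,"back",b,"len",np.linalg.norm(f-b))
for p in((62,297),(170,297)):print("back corner",unp(c,L(*p),46))
for p in((62,427),(172,427)):print("lip",unp(c,L(*p),0))
q=[unp(c,Rr(*p),50) for p in((492,40),(658,78),(580,428),(416,388))]
print("bin rim",*q,"c",np.mean(q,0))
for a,b2 in((0,1),(1,2),(2,3),(3,0)):print(np.linalg.norm(q[a]-q[b2]))
v=q[0]-q[3]+q[1]-q[2];print("bin yaw",np.degrees(np.arctan2(v[1],v[0])))
for p in((474,283),(520,300),(553,276),(470,346),(545,355)):print("stone",unp(c,Rr(*p),19))
q=[unp(c,p,160) for p in((204,152),(268,168),(249,238),(183,220))]
print("pot",*q,np.mean(q,0));v=q[0]-q[3]+q[1]-q[2];print(np.degrees(np.arctan2(v[1],v[0])))
print("clay",unp(c,L(156,79),130),"tab top",unp(c,(221,195),203),"tab scene at x?")
print("seed",unp(c,(490,198),80))
# scene check: bar top back end crop2 (229,152)->
S=lambda x,y:(270+x/4-.4,150+y/4-.4)
print("scene bar far end z91+",unp(s,S(229,155),91),"post top back",unp(s,S(233,190),91))
print("scene lower back corners z0",unp(s,S(178,305),0),unp(s,S(287,308),0))
print("scene tab top",unp(s,S(625,75),203),"base",unp(s,S(617,133),170))
```

```text
bar front [424.2   5.5  91. ] back [514.1   7.5  91. ] len 89.92189659391208
back corner [512.9  49.3  46. ]
back corner [514.7 -34.3  46. ]
lip [411.6  49.1   0. ]
lip [413.6 -38.8   0. ]
bin rim [ 719.  -248.8   50. ] [ 691.7 -377.    50. ] [ 420.5 -318.4   50. ] [ 448.1 -193.3   50. ] c [ 569.8 -284.4   50. ]
131.01622122306597
277.42168149308264
128.1432381125482
276.567257445182
bin yaw -11.88551207845819
stone [ 531.9 -242.5   19. ]
stone [ 519.3 -278.7   19. ]
stone [ 538.8 -304.4   19. ]
stone [ 482.2 -239.8   19. ]
stone [ 476.4 -298.6   19. ]
pot [647.8 335.  160. ] [605.6 151.  160. ] [407.1 198.3 160. ] [453.2 386.5 160. ] [528.4 267.7 160. ]
-14.10276216777608
clay [668.1 -19.4 130. ] tab top [522.8 270.2 203. ] tab scene at x?
seed [ 540.4 -504.6   80. ]
scene bar far end z91+ [434.7   9.6  91. ] post top back [484.1  11.   91. ]
scene lower back corners z0 [504.1 -29.4   0. ] [508.   53.2   0. ]
scene tab top [508.3 283.7 203. ] base [532.6 277.4 170. ]
```

The crops show three scoops. The small one is at top pixel (319,219): its 90 mm bar and 84×100 mm bowl match the description. The medium one at (359,265) and the large one at (249,282) are decoys. All five stones lie in the near half of the bin.

```bash
cat >> h.py <<'E'
from scipy.spatial.transform import Rotation as Ro
np.set_printoptions(precision=2,suppress=True)
def rot(yaw,tilt=0): return Ro.from_euler('z',yaw,degrees=True)*Ro.from_euler('x',180,degrees=True)*Ro.from_euler('y',tilt,degrees=True)
def cur():
    s=get_state();return s["eef_pos"],Ro.from_euler('xyz',s["eef_rot"],degrees=True)
def go(p,yaw,tilt=0,lbl=""):
    q,R=cur();T=rot(yaw,tilt)
    print(lbl,"turn",(R.inv()*T).as_rotvec(degrees=True),"shift cm",R.inv().apply(np.array(p)-q)/10)
    return T
def tcp_for(lip,yaw,tilt,d=2.0):  # TCP so that the scoop lip is at lip; scoop x=-tool x; grip d mm behind tcp
    return np.array(lip)-rot(yaw,tilt).apply([50,0,82-d])
BIN=np.array([569.8,-284.4,4]);BY=-11.9
def inbin(x,y,z): return BIN+Ro.from_euler('z',BY,degrees=True).apply([x,y,z])
E
python3 -c "
from h import *
go([480,-250,240],100);go([464,6.5,200],181.2)"; python3 -m handwheel '[[[0,0,-77],[0,0,0],5],[[0,0,-77],[0,0,0],5]]'
python3 -c "
from h import *
go([480,-250,240],100);go([464,6.5,200],181.2)"
```

```text
turn [ -0.03  -0.03 -76.92] shift cm [ 34.36 -20.67   0.81]
 turn [  -0.01   -0.05 -158.12] shift cm [ 42.94 -44.9    4.82]
clock: 0.45
eef_pos: [245.0, -574.9, 248.1]
eef_rot: [-180.0, -0.0, 44.9]
ft_force: [-0.2, 0.1, -0.2]
finger_gap: 51.6
grip_force: 0.0
 turn [ -0.01  -0.02 -55.09] shift cm [39.58 -6.42  0.82]
 turn [   0.01   -0.03 -136.29] shift cm [ 56.56 -25.71   4.83]
```

```bash
python3 -m handwheel '[[[0,0,-55],[39.6,-6.4,0],5],[[0,0,-55],[39.6,-6.4,0],5],[[0,0,-55],[39.6,-6.4,0],5],[[0,0,-55],[39.6,-6.4,0],5],[[0,0,-55],[39.6,-6.4,0],5],[[0,0,-55],[39.6,-6.4,0],5],[[0,0,-136.3],[56.6,-25.7,4.8],5],[[0,0,-136.3],[56.6,-25.7,4.8],5],[[0,0,-136.3],[56.6,-25.7,4.8],5],[[0,0,-136.3],[56.6,-25.7,4.8],5]]'
python3 -c "
from h import *
go([464,6.5,200],181.2)"
```

```text
clock: 1.7
eef_pos: [467.6, -24.4, 205.5]
eef_rot: [180.0, 0.0, 142.9]
ft_force: [1.2, 0.6, -0.4]
finger_gap: 50.0
grip_force: 0.0
 turn [  0.     0.03 -38.33] shift cm [2.15 2.25 0.55]
```

```bash
python3 -m handwheel '[[[0,0,-38.3],[2.15,2.25,0.5],5],[[0,0,-38.3],[2.15,2.25,0.5],5],[[0,0,-38.3],[2.15,2.25,0.5],5],[[0,0,-38.3],[2.15,2.25,0.5],5],[[0,0,-38.3],[2.15,2.25,0.5],5]]'
python3 - <<'E'
from h import *
go([464,6.5,80],181.2)
c=capture("wrist");im=c["color"][...,::-1].copy()
P=[[424,5.5,91],[514,7.5,91],[464,6.5,91],[413,48,0],[413,-36,0],[514,-35,46],[514,49,46]]
for p in pix(c,P): cv2.circle(im,tuple(int(round(v)) for v in p),2,(0,0,255),-1)
cv2.imwrite("pics/w1.png",im)
E
```

```text
clock: 2.33
eef_pos: [464.4, 4.7, 200.7]
eef_rot: [-180.0, 0.0, -179.2]
ft_force: [-0.9, -0.2, 1.2]
finger_gap: 50.4
grip_force: 0.0
 turn [-0.01  0.   -0.41] shift cm [ 0.04  0.18 12.07]
```

View pics/w1.png

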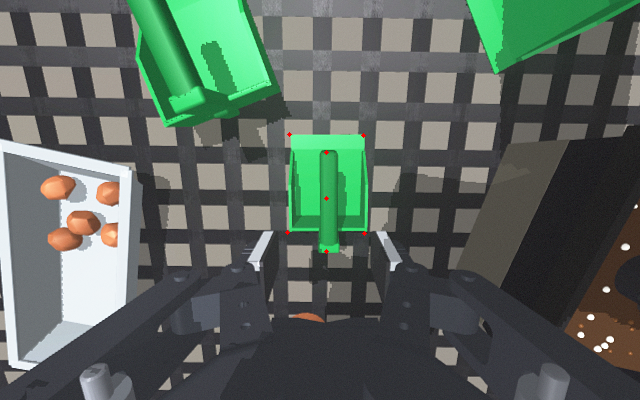

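The wrist view shows the small scoop's bar from (327,152) to (329,250), and my projected points land within about 2 px. I'm descending to grasp it.

```bash
python3 -m handwheel '[[[0,0,-1],[0,0.25,6],5],[[0,0,-1],[0,0.25,10],5],[[0,0,-1],[0,0.25,12],5],[[0,0,-1],[0,0.25,12.1],5],[[0,0,-1],[0,0.25,12.1],1],[[0,0,-1],[0,0.25,12.1],1],[[0,0,-1],[0,0.25,12.1],1],[[0,0,-1],[0,0.25,12.1],1],[[0,0,-1],[0,0.25,12.1],1]]'
```

```text
clock: 3.5
eef_pos: [464.7, 7.3, 80.5]
eef_rot: [-180.0, 0.1, -178.2]
ft_force: [-1.3, 1.8, 7.8]
finger_gap: 15.1
grip_force: 62.1
```

```bash
python3 -m handwheel '[[[0,0,0],[0,0,-3],1],[[0,0,0],[0,0,-7],1],[[0,0,0],[0,0,-10],1],[[0,0,0],[0,0,-10],1]]'
python3 -c "
from h import *
go(tcp_for(inbin(4,0,80),168.1,0,1.5),168.1)"
```

```text
clock: 4.0
eef_pos: [465.0, 7.1, 181.6]
eef_rot: [-180.0, 0.2, -178.2]
ft_force: [0.6, -0.1, -1.8]
finger_gap: 15.1
grip_force: 61.0
 turn [-0.02  0.25 13.73] shift cm [-14.78 -30.76   1.8 ]
```

```bash
python3 -m handwheel '[[[0,0,4],[-2,-6,0],1],[[0,0,10],[-5,-11,0],1],[[0,0.2,13.7],[-8,-17,0],1],[[0,0.2,13.7],[-11,-23,0],1],[[0,0.2,13.7],[-13.5,-28,0],1],[[0,0.2,13.7],[-14.8,-30.8,1],1],[[0,0.2,13.7],[-14.8,-30.8,1.8],1],[[0,0.2,13.7],[-14.8,-30.8,1.8],1]]'
python3 - <<'E'
from h import *
go(tcp_for(inbin(4,0,80),168.1,0,1.5),168.1)
for n in("wrist","top"):
    c=capture(n);im=c["color"][...,::-1].copy();np.save("b"+n+".npy",c,allow_pickle=True)
    P=[inbin(x,y,0) for x in(-105,105) for y in(-46,46)]+[inbin(x,y,46) for x in(-131,131) for y in(-58,58)]
    q=pix(c,P)
    for p in q:
        if abs(p).max()<2000:cv2.circle(im,tuple(int(round(v)) for v in p),2,(0,0,255),-1)
    if n=="wrist":w=im
    else:t=cv2.resize(im[125:250,370:470],(400,500))
out=np.zeros((500,800,3),np.uint8);out[:250,:400]=cv2.resize(w,(400,250));out[:500,400:]=t
cv2.imwrite("pics/b1.png",out)
E
```

```text
clock: 5.0
eef_pos: [621.2, -295.0, 159.7]
eef_rot: [180.0, -0.4, 168.1]
ft_force: [0.2, -0.3, -2.3]
finger_gap: 15.0
grip_force: 60.8
 turn [ 0.05 -0.39  0.04] shift cm [-0.15 -0.03 -0.48]
```

View pics/b1.png

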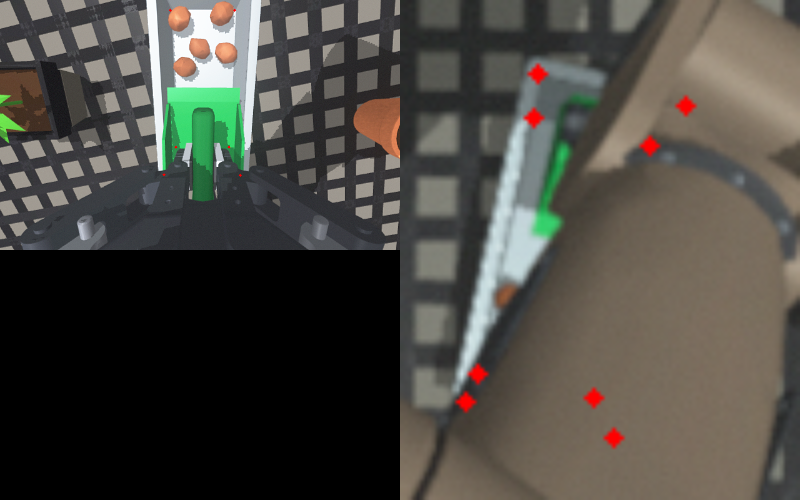

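The wrist view (half scale) shows the bowl directly over the bin's clear half. The stones are ahead of the lip, at about (178,18) to (226,52). I'll check the bin edges numerically.

Run:
```python
from h import *
c=np.load("bwrist.npy",allow_pickle=True).item();g=cv2.cvtColor(c["color"],cv2.COLOR_RGB2GRAY)
for r in(60,90,120,150):
    print(r,"prof",' '.join(map(str,g[r,280:525:3])))
    for nm,y,z in(("floorL",-46,0),("floorR",46,0),("rimL",-58,46),("rimR",58,46)):
        L=pix(c,[inbin(x,y,z) for x in np.linspace(-100,60,80)]);o=np.argsort(L[:,1])
        print(nm,np.interp(r,L[o,1],L[o,0]).round(1),end=' ')
    print()
print(pix(c,[inbin(-105,-46,0),inbin(-105,46,0)]))
print("lip model",pix(c,tcp_for([0,0,0],0,0)*0+[get_state()["eef_pos"]+cur()[1].apply([50.5,s*42,80.5]) for s in(-1,1)]))
print("mm/px",)
```

```text
60 prof 253 253 255 205 212 211 255 254 253 252 253 253 253 253 253 252 252 250 250 250 249 249 250 248 249 248 248 247 247 246 246 246 170 176 175 176 177 177 176 168 242 239 239 236 235 157 159 156 158 157 156 157 149 65 66 63 67 63 59 58 156 156 157 146 111 46 52 55 56 56 56 54 59 65 64 64 63 61 62 55 57 54
floorL 274.0 floorR 373.2 rimL 248.7 rimR 398.2 
90 prof 254 250 251 252 252 251 252 252 251 252 155 130 119 118 122 117 116 115 174 174 202 249 143 123 170 175 174 177 174 156 147 147 127 133 176 175 177 177 178 234 238 238 237 237 60 73 70 70 70 67 67 63 76 105 64 63 64 62 62 60 57 153 154 153 152 154 155 150 152 152 152 155 50 55 54 57 55 56 54 158 151 138
floorL 275.2 floorR 371.9 rimL 250.6 rimR 396.3 
120 prof 202 249 207 134 140 134 124 105 111 149 171 169 197 248 246 246 246 245 245 244 246 244 244 243 244 243 243 242 242 241 242 188 177 174 177 174 177 175 157 238 238 237 236 106 159 160 157 157 157 155 155 156 154 155 155 63 61 60 61 68 68 64 60 61 59 55 57 52 57 56 59 58 57 60 60 64 57 45 48 44 40 43
floorL 276.4 floorR 370.7 rimL 252.4 rimR 394.4 
150 prof 189 190 189 189 188 188 189 185 187 186 184 184 184 183 182 184 180 180 180 180 181 179 180 177 179 179 179 178 178 177 177 174 175 176 174 174 176 167 239 236 236 234 227 73 74 166 160 157 157 156 157 157 153 154 156 149 59 57 60 55 56 59 100 153 154 154 154 156 153 151 101 103 99 41 44 44 42 41 41 41 105 100
floorL 277.6 floorR 369.4 rimL 254.2 rimR 392.6 
[[272.22  16.15]
 [375.04  16.37]]
lip model [[265.93 143.81]
 [382.03 143.82]]
mm/px
```

Run:
```python
from h import *
c=np.load("bwrist.npy",allow_pickle=True).item();g=cv2.cvtColor(c["color"],cv2.COLOR_RGB2GRAY);C=c["color"].astype(int)
for r in(40,70,105,120):
    print(r,"L 236..",' '.join(map(str,g[r,236:300:2])));print("   R 364..",' '.join(map(str,g[r,364:410])))
gr=(C[...,1]-C[...,0]>60)&(C[...,1]-C[...,2]>40)
for r in range(138,170,6):
    k=np.where(gr[r])[0];print(r,k.min() if len(k) else 0,k.max() if len(k) else 0)
R=cur()
for z in(80.5,):print(pix(c,[R[0]+R[1].apply([32.5,s*42,80.5]) for s in(-1,1)]))
```

```text
40 L 236.. 169 253 251 250 250 251 251 252 141 116 117 117 116 118 116 116 118 122 138 138 140 146 152 149 137 120 119 119 122 120 120 124
   R 364.. 175 173 173 173 172 172 172 170 170 193 252 247 214 172 175 177 176 172 176 174 174 176 173 175 175 174 175 175 176 175 175 174 174 176 168 156 232 243 240 239 238 240 239 237 238 236
70 L 236.. 63 104 255 250 250 249 249 250 251 109 119 117 119 120 119 118 120 118 116 119 136 204 253 253 252 252 252 252 252 252 252 252
   R 364.. 169 168 163 156 150 143 172 227 245 247 245 191 175 174 174 177 176 179 178 175 175 177 176 176 176 174 177 177 177 177 175 175 170 161 226 242 242 239 239 239 239 237 237 238 236 235
105 L 236.. 89 89 85 255 248 249 248 248 248 250 114 117 117 116 117 119 120 117 118 120 119 155 155 163 166 172 169 171 160 158 158 154
   R 364.. 170 169 170 167 166 168 169 171 167 156 135 149 176 176 177 176 176 176 173 176 174 177 177 178 175 176 177 175 178 177 171 159 234 241 238 240 238 237 237 237 236 237 235 235 237 236
120 L 236.. 82 95 89 149 250 248 247 248 247 248 226 114 116 116 118 116 117 115 118 119 116 137 202 251 252 207 127 139 140 133 129 124
   R 364.. 242 240 242 241 242 242 242 243 240 188 172 174 177 175 176 174 177 174 177 176 175 174 177 175 177 176 175 175 177 170 157 230 242 238 238 238 238 237 237 237 235 236 236 236 234 106
138 0 0
144 267 383
150 268 383
156 0 383
162 0 383
168 266 384
[[267.23 168.52]
 [380.73 168.52]]
```

```bash
sed -i 's/^BIN=.*;BY/BIN=np.array([570.2,-282.7,4]);BY/' h.py; python3 -c "
from h import *
go(tcp_for(inbin(1,0,40),168.1,0,1.5),168.1)
go(tcp_for(inbin(1,0,2),168.1,0,1.5),168.1)"
```

```text
turn [-0.01 -0.24  0.08] shift cm [0.19 0.12 3.7 ]
 turn [-0.01 -0.24  0.08] shift cm [0.18 0.12 7.5 ]
```

```bash
python3 -m handwheel '[[[0,-0.3,0],[0.2,0.12,3],1],[[0,-0.3,0],[0.2,0.12,5],1],[[0,-0.3,0],[0.2,0.12,6.5],1],[[0,-0.3,0],[0.2,0.12,7.3],1],[[0,-0.3,0],[0.2,0.12,7.5],1],[[0,-0.3,0],[0.2,0.12,7.5],1]]'
python3 -c "
from h import *
go(tcp_for(inbin(1,0,1),168.1,0,1.5),168.1)
go(tcp_for(inbin(-103,0,1),168.1,0,1.5),168.1)"
```

```text
clock: 5.85
eef_pos: [620.4, -294.5, 87.2]
eef_rot: [-180.0, 0.1, 168.1]
ft_force: [-0.2, -0.6, -1.0]
finger_gap: 15.0
grip_force: 60.8
 turn [-0.04  0.14  0.03] shift cm [0.06 0.12 0.17]
 turn [-0.04  0.14  0.03] shift cm [10.46  0.12  0.14]
```

```bash
python3 -m handwheel '[[[0,0.1,0],[0,0.1,0.2],1],[[0,0.1,0],[0,0.1,0.25],1]]'; python3 -m handwheel '[[[0,0,0],[1,0,0],1],[[0,0,0],[2,0,0],1],[[0,0,0],[3,0,0],1],[[0,0,0],[4,0,0],1]]'
```

```text
clock: 6.1
eef_pos: [620.5, -293.2, 84.7]
eef_rot: [-180.0, 0.0, 168.1]
ft_force: [-1.5, 1.4, 3.4]
finger_gap: 15.2
grip_force: 61.6
clock: 6.6
eef_pos: [580.8, -285.1, 84.6]
eef_rot: [-180.0, 0.1, 168.1]
ft_force: [1.7, -0.2, 2.8]
finger_gap: 14.9
grip_force: 61.4
```

```bash
python3 -m handwheel '[[[0,0,0],[1.2,0,0],1],[[0,0,0],[2.4,0,0],1],[[0,0,0],[3.6,0,0],1],[[0,0,0],[4.6,0,0],1],[[0,0,0],[5.4,0,0],1]]'
python3 - <<'E'
from h import *
go(tcp_for(inbin(-103,0,1),168.1,0,1.5),168.1)
c=capture("wrist");im=c["color"][...,::-1]
cv2.imwrite("pics/s1.png",cv2.resize(im[0:260,180:460],None,fx=2,fy=2))
E
```

```text
clock: 7.22
eef_pos: [528.1, -274.0, 84.6]
eef_rot: [-180.0, 0.1, 168.1]
ft_force: [5.7, -1.0, 4.3]
finger_gap: 15.3
grip_force: 61.9
 turn [-0.05  0.06  0.03] shift cm [ 1.    0.02 -0.1 ]
```

View pics/s1.png

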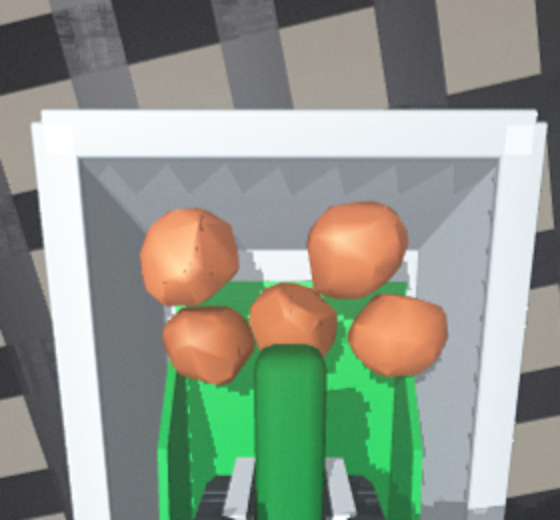

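The picture shows three stones already on the scoop floor at about (207,344), (293,318) and (398,334). Two more, at (190,256) and (357,248), are at the end wall just above the lip. Next I push to the wall, then tilt the mouth up while rising along the flare.

```bash
python3 -m handwheel '[[[0,0,0],[0.6,0,0],1],[[0,0,0],[1.0,0,0],1],[[0,0,0],[1.0,0,0],1]]'; python3 -c "
from h import *
q,R=cur()
L0=np.array(q)+R.apply([50,0,80.5]);print('lip',L0, Ro.from_euler('z',-BY,degrees=True).apply(L0-BIN))
for t,x,z in((5,-107,9.5),(10,-112,18.5),(15,-116.5,27),(20,-121,35),(25,-125,43.5),(25,-115,90)):go(tcp_for(inbin(x,0,z),168.1,t,1.5),168.1,t)"
```

```text
clock: 7.65
eef_pos: [518.3, -271.9, 84.5]
eef_rot: [-180.0, 0.0, 168.1]
ft_force: [3.7, 1.0, 7.1]
finger_gap: 15.1
grip_force: 62.0
lip [ 469.37 -261.63    4.01] [-103.     -0.17    0.01]
 turn [-0.03  5.01  0.03] shift cm [-0.28  0.01 -0.48]
 turn [-0.03 10.01  0.03] shift cm [-0.42  0.01 -0.86]
 turn [-0.04 15.01  0.03] shift cm [-0.57  0.01 -1.13]
 turn [-0.04 20.01  0.03] shift cm [-0.65  0.01 -1.3 ]
 turn [-0.04 25.01  0.03] shift cm [-0.74  0.01 -1.48]
 turn [-0.04 25.01  0.03] shift cm [-1.74  0.01 -6.13]
```

```bash
python3 -m handwheel '[[[0,5,0],[-0.25,0,-0.5],1],[[0,10,0],[-0.4,0,-0.9],1],[[0,15,0],[-0.55,0,-1.2],1],[[0,20,0],[-0.65,0,-1.4],1],[[0,25,0],[-0.75,0,-1.6],1],[[0,25,0],[-0.75,0,-1.6],1]]'
python3 - <<'E'
from h import *
c=capture("wrist");im=c["color"][...,::-1]
cv2.imwrite("pics/s2.png",cv2.resize(im[0:300,180:460],None,fx=2,fy=2))
E
```

```text
clock: 8.4
eef_pos: [525.4, -273.1, 98.7]
eef_rot: [180.0, -25.2, 168.2]
ft_force: [0.8, 0.0, -3.1]
finger_gap: 15.1
grip_force: 60.7
```

View pics/s2.png

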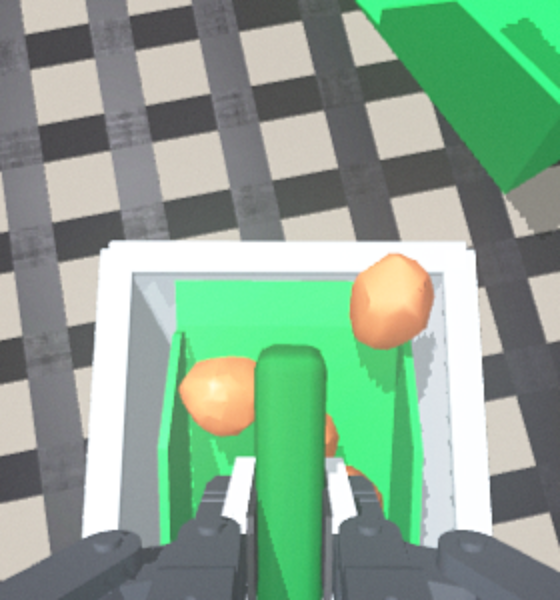

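The view shows stones inside the bowl at (225,393), (335,430) and (365,487), and one perched at the right front at (392,300). Now lifting gently.

```bash
python3 -c "
from h import *
q,R=cur();print('up1cm',R.inv().apply([0,0,1]))
go(q+[0,0,130],168.1,25)"; python3 -m handwheel '[[[0,0,0],[-0.4,0,-0.9],1],[[0,0,0],[-1.1,0,-2.3],1],[[0,0,0],[-2.1,0,-4.5],1],[[0,0,0],[-3.2,0,-6.8],1],[[0,0,0],[-4.2,0,-9],1],[[0,0,0],[-5.1,0,-11],1],[[0,0,0],[-5.5,0,-11.8],1],[[0,0,0],[-5.5,0,-11.8],1]]'
python3 - <<'E'
from h import *
c=capture("wrist");C=c["color"].astype(int)
o=((C[...,0]-C[...,1]>40)&(C[...,0]-C[...,2]>50)).astype(np.uint8)
n,_,st,ce=cv2.connectedComponentsWithStats(o)
print([(st[i,4],ce[i].round()) for i in range(1,n) if st[i,4]>40])
for k in ("scene",):
    c=capture(k);im=c["color"];p=pix(c,[inbin(0,0,20),get_state()["eef_pos"]]).astype(int);print(p)
    np.save("sc2.npy",c,allow_pickle=True)
E
```

```text
up1cm [ 0.42  0.   -0.91]
 turn [ 0.01 -0.07  0.05] shift cm [  5.51   0.01 -11.78]
clock: 9.45
eef_pos: [623.5, -293.9, 184.1]
eef_rot: [-180.0, -25.0, 168.1]
ft_force: [-0.7, 0.2, -3.7]
finger_gap: 15.0
grip_force: 60.7
[(np.int32(1356), array([369., 158.])), (np.int32(55), array([ 73., 182.])), (np.int32(41), array([ 88., 183.])), (np.int32(928), array([291., 198.])), (np.int32(127), array([ 69., 199.])), (np.int32(4313), array([587., 249.])), (np.int32(91), array([345., 218.])), (np.int32(49), array([ 68., 215.]))]
[[226 232]
 [213 196]]
```

I sent the x sign the wrong way, so the scoop went back and up over the bin, but nothing was hit. The stones are still aboard: wrist blobs at (369,158), (291,198) and (345,218). Next I plan the carry.

```bash
cat >> h.py <<'E'
POT=np.array([527.,270.,110]);PY=-14.
def inpot(x,y,z): return POT+Ro.from_euler('z',PY,degrees=True).apply([x,y,z])
E
python3 -c "
from h import *
P0=tcp_for(inpot(0,-85,95),76,28,1.5);print(P0)
W=np.array([[*cur()[0],168.1,25],[560,-210,225,150,28],[500,-100,240,125,28],[480,0,250,102,28],[*P0,76,28]])
from scipy.interpolate import CubicSpline
f=CubicSpline(range(5),W)
for u in np.linspace(0,4,17)[1:]:
    w=f(u);go(w[:3],w[3],w[4],'%.2f'%u)"
```

```text
[486.61 108.02 252.6 ]
0.25 turn [-1.4   1.18  2.91] shift cm [ 2.08  1.27 -0.61]
0.50 turn [-3.28  2.05  6.68] shift cm [ 4.3   2.88 -0.84]
0.75 turn [-5.55  2.61 11.17] shift cm [ 6.6   4.78 -0.75]
1.00 turn [-8.1   2.92 16.22] shift cm [ 8.9   6.9  -0.43]
1.25 turn [-10.85   3.04  21.65] shift cm [11.15  9.19  0.05]
1.50 turn [-13.68   3.02  27.31] shift cm [13.28 11.58  0.61]
1.75 turn [-16.51   2.92  33.01] shift cm [15.22 14.02  1.17]
2.00 turn [-19.27   2.81  38.59] shift cm [16.91 16.43  1.66]
2.25 turn [-21.9    2.73  43.91] shift cm [18.3  18.79  2.01]
2.50 turn [-24.46   2.68  49.03] shift cm [19.41 21.12  2.23]
2.75 turn [-26.98   2.65  54.08] shift cm [20.29 23.44  2.37]
3.00 turn [-29.54   2.62  59.17] shift cm [20.97 25.81  2.45]
3.25 turn [-32.19   2.58  64.43] shift cm [21.49 28.26  2.51]
3.50 turn [-34.97   2.52  69.98] shift cm [21.89 30.84  2.58]
3.75 turn [-37.95   2.43  75.94] shift cm [22.22 33.57  2.69]
4.00 turn [-41.16   2.29  82.43] shift cm [22.51 36.52  2.88]
```

```bash
python3 -m handwheel '[[[-1.4,1.2,2.9],[2.1,1.3,-0.6],1],[[-3.3,2,6.7],[4.3,2.9,-0.8],1],[[-5.6,2.6,11.2],[6.6,4.8,-0.7],1],[[-8.1,2.9,16.2],[8.9,6.9,-0.4],1],[[-10.9,3,21.7],[11.2,9.2,0],1],[[-13.7,3,27.3],[13.3,11.6,0.6],1],[[-16.5,2.9,33],[15.2,14,1.2],1],[[-19.3,2.8,38.6],[16.9,16.4,1.7],1],[[-21.9,2.7,43.9],[18.1,18.2,2],1],[[-23,2.7,46],[18.7,19.4,2.1],1]]'
python3 -c "
from h import *
P0=tcp_for(inpot(0,-85,95),76,28,1.5)
from scipy.interpolate import CubicSpline
W=np.array([[*cur()[0],118,28],[478,15,248,99,28],[*P0,76,28]])
f=CubicSpline(range(3),W)
for u in np.linspace(0,2,8)[1:]:
    w=f(u);go(w[:3],w[3],w[4],'%.2f'%u)"
```

```text
clock: 10.8
eef_pos: [487.6, -66.6, 243.9]
eef_rot: [180.0, -27.9, 116.6]
ft_force: [0.2, -1.1, -3.0]
finger_gap: 15.0
grip_force: 60.7
0.29 turn [-1.65  0.07  3.19] shift cm [1.98 0.58 0.93]
0.57 turn [-4.16  0.07  7.91] shift cm [3.98 1.33 1.86]
0.86 turn [-6.82  0.07 12.92] shift cm [6.   2.26 2.79]
1.14 turn [-9.63  0.07 18.22] shift cm [8.04 3.36 3.73]
1.43 turn [-12.6    0.06  23.81] shift cm [10.09  4.64  4.68]
1.71 turn [-15.72   0.06  29.69] shift cm [12.16  6.1   5.62]
2.00 turn [-19.     0.06  35.85] shift cm [14.24  7.72  6.57]
```

```bash
python3 -m handwheel '[[[-1.7,0,3.2],[2,0.6,0.9],1],[[-4.2,0,7.9],[4,1.3,1.9],1],[[-6.8,0,12.9],[6,2.3,2.8],1],[[-9.6,0,18.2],[8,3.4,3.7],1],[[-12.6,0,23.8],[10.1,4.6,4.7],1],[[-15.7,0,29.7],[12.2,6.1,5.6],1],[[-17.4,0,32.8],[13.4,7,6.2],1],[[-19,0,35.9],[14.2,7.7,6.6],1],[[-19,0,35.9],[14.2,7.7,6.6],1]]'
python3 - <<'E'
from h import *
for t,y,z in((15,-84,90),(0,-82,85),(-15,-80,80),(-30,-78,78),(-45,-77,76),(-55,-77,76),(-62,-77,76)):go(tcp_for(inpot(0,y,z),76,t,1.5),76,t,str(t))
for k in("wrist","scene"):
    c=capture(k);C=c["color"].astype(int)
    o=((C[...,0]-C[...,1]>40)&(C[...,0]-C[...,2]>50)).astype(np.uint8)
    n,_,st,ce=cv2.connectedComponentsWithStats(o)
    print(k,[(st[i,4],ce[i].round()) for i in range(1,n) if st[i,4]>25])
E
```

```text
clock: 11.92
eef_pos: [486.4, 107.3, 252.0]
eef_rot: [180.0, -27.9, 76.2]
ft_force: [0.5, -0.4, -2.7]
finger_gap: 15.3
grip_force: 60.7
15 turn [ -0.06 -12.93   0.17] shift cm [ 1.89  0.01 -0.46]
0 turn [ -0.04 -27.93   0.18] shift cm [ 4.25  0.02 -0.41]
-15 turn [ -0.01 -42.93   0.19] shift cm [6.66 0.03 0.28]
-30 turn [  0.01 -57.93   0.19] shift cm [9.09 0.04 1.34]
-45 turn [  0.04 -72.93   0.19] shift cm [11.15  0.04  2.93]
-55 turn [  0.05 -82.93   0.19] shift cm [12.29  0.05  4.12]
-62 turn [  0.07 -89.93   0.19] shift cm [12.96  0.05  5.06]
wrist [(np.int32(34), array([585.,  17.])), (np.int32(5451), array([344.,  60.])), (np.int32(361), array([632.,  91.])), (np.int32(43), array([387., 118.])), (np.int32(1133), array([360., 193.])), (np.int32(1175), array([290., 197.])), (np.int32(61), array([344., 220.])), (np.int32(220), array([503., 295.])), (np.int32(851), array([531., 308.]))]
scene [(np.int32(118), array([376., 164.])), (np.int32(117), array([425., 177.])), (np.int32(644), array([319., 254.]))]
```

```bash
python3 -m handwheel '[[[0,-6,0],[0.9,0,-0.25],1],[[0,-13,0],[1.9,0,-0.45],1],[[0,-20,0],[3,0,-0.45],1],[[0,-28,0],[4.25,0,-0.4],1],[[0,-35.5,0],[5.5,0,-0.1],1],[[0,-43,0],[6.7,0,0.3],1],[[0,-50.5,0],[7.9,0,0.8],1],[[0,-58,0],[9.1,0,1.3],1],[[0,-65.5,0],[10.1,0,2.1],1],[[0,-73,0],[11.2,0,2.9],1]]'
python3 - <<'E'
from h import *
for t,y,z in((-55,-77,76),(-62,-77,76)):go(tcp_for(inpot(0,y,z),76,t,1.5),76,t,str(t))
E
```

```text
clock: 13.28
eef_pos: [514.8, 216.1, 279.0]
eef_rot: [180.0, 45.3, 76.0]
ft_force: [-0.2, -0.9, -1.6]
finger_gap: 15.1
grip_force: 60.9
-55 turn [ 0.05 -9.71  0.03] shift cm [ 1.51 -0.12 -0.69]
-62 turn [  0.05 -16.71   0.03] shift cm [ 2.61 -0.12 -1.06]
```

```bash
python3 -m handwheel '[[[0,-9.7,0],[1.5,0,-0.7],1],[[0,-16.7,0],[2.6,0,-1.1],1],[[0,-16.7,0],[2.6,0,-1.1],1],[[0,-16.7,0],[2.6,0,-1.1],1]]'
python3 - <<'E'
from h import *
out=np.zeros((600,800,3),np.uint8)
c=capture("scene");im=c["color"][...,::-1]
out[:300,:800//2]=cv2.resize(im[140:260,340:500],(400,300),interpolation=2)
out[:300,400:]=cv2.resize(im[170:290,160:320],(400,300),interpolation=2)
c=capture("wrist");out[300:550,:400]=cv2.resize(c["color"][...,::-1],(400,250))
c=capture("top");out[300:600,400:]=cv2.resize(c["color"][140:260,160:320,::-1],(400,300),interpolation=2)
cv2.imwrite("pics/p1.png",out)
E
```

```text
clock: 13.78
eef_pos: [521.0, 240.9, 268.7]
eef_rot: [179.9, 61.6, 76.0]
ft_force: [0.2, -0.2, -1.0]
finger_gap: 14.8
grip_force: 61.0
```

View pics/p1.png

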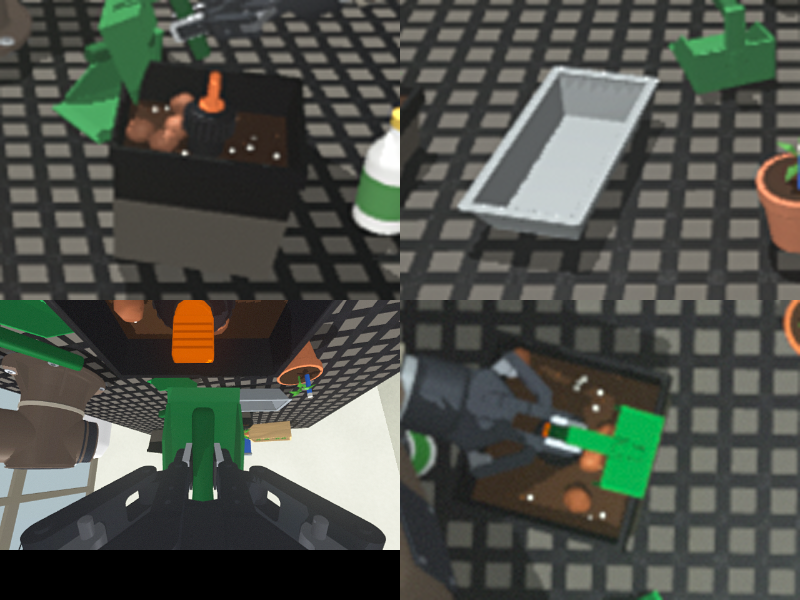

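The picture shows the bin empty and the scoop empty. The stones lie in the pot on the near/left side of the sprinkler, around (150,128) in the top-left panel and (578,498) and (590,462) in the top view. Now I'll bring the scoop back.

Run:
```python
from h import *
for t,y,z in((-52,-80,85),(-42,-83,92),(-32,-87,98),(-22,-92,102),(-12,-97,105),(0,-105,108)):go(tcp_for(inpot(0,y,z),76,t,1.5),76,t,str(t))
go([475,15,200],80,0)
```

```text
-52 turn [ 0.08  9.59 -0.07] shift cm [-2.1  -0.11  0.85]
-42 turn [ 0.09 19.59 -0.06] shift cm [-4.   -0.11  1.98]
-32 turn [ 0.1  29.59 -0.05] shift cm [-5.63 -0.11  3.42]
-22 turn [ 0.1  39.59 -0.05] shift cm [-6.88 -0.11  5.19]
-12 turn [ 0.11 49.59 -0.04] shift cm [-7.77 -0.11  7.09]
0 turn [ 0.11 61.59 -0.03] shift cm [-8.5  -0.11  9.63]
 turn [-2.04 61.57 -3.63] shift cm [-4.83  0.99 23.55]
```

```bash
python3 -m handwheel '[[[0,9.6,0],[-2.1,0,0.85],1],[[0,19.6,0],[-4,0,2],1],[[0,29.6,0],[-5.6,0,3.4],1],[[0,39.6,0],[-6.9,0,5.2],1],[[0,49.6,0],[-7.8,0,7.1],1],[[0,59,0],[-8.3,0,9],1],[[0,61.6,0],[-8.5,0,9.6],1],[[-1,61.6,-2],[-7.2,0.3,14],1],[[-2,61.6,-3.6],[-5.8,0.7,19],1],[[-2,61.6,-3.6],[-4.8,1,23.5],1]]'
python3 - <<'E'
from h import *
go([475,15,200],80,0);go([475,15,84],80,0);go([475,15,80.5],80,0)
E
```

```text
clock: 15.18
eef_pos: [474.6, 14.6, 199.4]
eef_rot: [180.0, 0.1, 80.0]
ft_force: [0.6, 0.7, -3.2]
finger_gap: 15.2
grip_force: 60.8
 turn [0.03 0.11 0.01] shift cm [ 0.04  0.03 -0.06]
 turn [0.03 0.11 0.01] shift cm [ 0.07  0.02 11.54]
 turn [0.03 0.11 0.01] shift cm [ 0.07  0.02 11.89]
```

```bash
python3 -m handwheel '[[[0,0,0],[0,0,4],1],[[0,0,0],[0,0,8],1],[[0,0,0],[0,0,10.5],1],[[0,0,0],[0,0,11.5],1],[[0,0,0],[0,0,11.8],1],[[0,0,0],[0,0,11.9],1],[[0,0,0],[0,0,11.9],1]]'
```

```text
clock: 16.05
eef_pos: [475.3, 15.9, 81.1]
eef_rot: [-180.0, 0.1, 80.0]
ft_force: [0.1, 0.8, -1.7]
finger_gap: 15.1
grip_force: 60.8
```

```bash
python3 -m handwheel '[[[0,0,0],[0,0,0.06],1],[[0,0,0],[0,0,0.06],5],[[0,0,0],[0,0,0.06],5],[[0,0,0],[0,0,0.06],5],[[0,0,0],[0,0,-3],5],[[0,0,0],[0,0,-8],5],[[0,0,0],[0,0,-14],5],[[0,0,0],[0,0,-18],5],[[0,0,0],[0,0,-18],5]]'
python3 - <<'E'
from h import *
t=np.array([526,270,300]);go(t,166);go(t,-14)
print(get_state()["qpos"])
E
```

```text
clock: 17.18
eef_pos: [476.1, 16.2, 263.0]
eef_rot: [179.8, 0.1, 80.0]
ft_force: [-1.1, -1.0, -0.7]
finger_gap: 50.3
grip_force: 0.0
 turn [  0.11   0.24 -85.98] shift cm [25.86  0.53 -3.73]
 turn [ 0.25 -0.12 94.02] shift cm [25.86  0.53 -3.73]
[ -5.95  14.98 108.44  -0.13  56.36   4.1 ]
```

```bash
python3 -m handwheel '[[[0,0,-10],[5,0,-1],5],[[0,0,-20],[10,0,-2],5],[[0,0,-30],[15,0,-3],5],[[0,0,-40],[20,0,-3.7],5],[[0,0,-50],[25.8,0.5,-3.7],5],[[0,0,-60],[25.8,0.5,-3.7],5],[[0,0,-70],[25.8,0.5,-3.7],5],[[0,0,-80],[25.8,0.5,-3.7],5],[[0,0,-86],[25.8,0.5,-3.7],5],[[0,0,-86],[25.8,0.5,-3.7],5]]'
python3 - <<'E'
from h import *
print(tip_reach() if callable(tip_reach) else tip_reach)
c=capture("wrist");im=c["color"][...,::-1].copy()
np.save("r.npy",c,allow_pickle=True)
o=cv2.inRange(im,(0,60,190),(90,160,255));n,_,st,ce=cv2.connectedComponentsWithStats(o)
print([(st[i],ce[i]) for i in range(1,n) if st[i,4]>100])
k=[cv2.minAreaRect(np.argwhere(_==i)[:,::-1].astype(np.float32)) for i in range(1,n) if st[i,4]>300];print(k)
d=[inpot(x,y,93) for x in(-14,14) for y in(-5,5)];print(pix(c,d))
out=np.zeros((600,800,3),np.uint8);out[:400,:640]=im
s=capture("scene");p=s["color"][150:250,270:470,::-1];out[400:,:400]=cv2.resize(p,(400,200))
t=capture("top");out[400:,400:]=cv2.resize(t["color"][150:250,170:370,::-1],(400,200))
cv2.imwrite("pics/r1.png",out)
E
```

```text
clock: 18.42
eef_pos: [524.9, 269.4, 295.5]
eef_rot: [-179.8, -0.2, 166.0]
ft_force: [-0.4, 0.3, -0.7]
finger_gap: 50.0
grip_force: 0.0
17.0
[(array([288, 164,  21,  17, 105], dtype=int32), array([299.3 , 168.92])), (array([320, 178,  29,  40, 306], dtype=int32), array([335.28, 192.62])), (array([251, 180,  20,  19, 161], dtype=int32), array([262.3 , 187.19])), (array([276, 191,  24,  21, 182], dtype=int32), array([288.21, 200.97]))]
[((332.5769348144531, 197.11538696289062), (27.45625877380371, 39.61545944213867), 11.309932708740234)]
[[319.22 190.32]
 [331.62 190.34]
 [319.36 223.07]
 [331.38 223.09]]
```

View pics/r1.png

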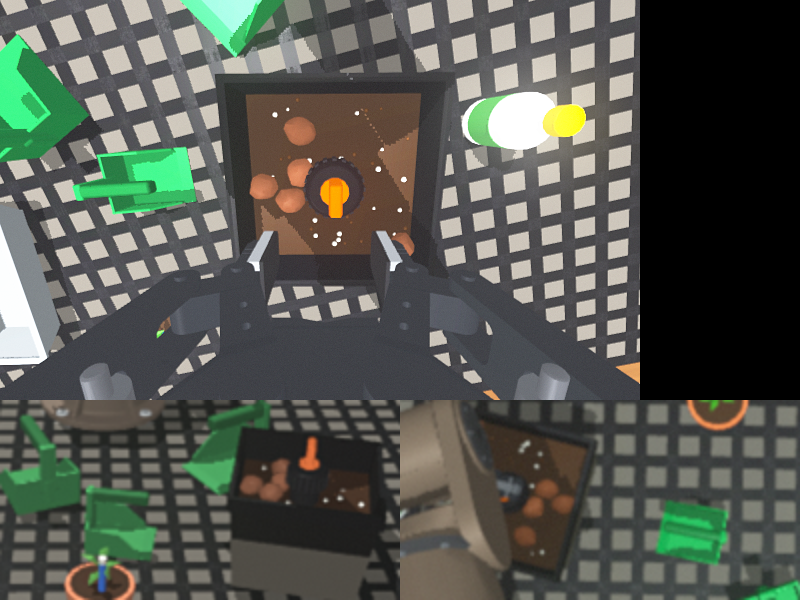

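The wrist view shows all five stones in the pot. The tab is at columns 329–342, rows 179–217, about 8 mm right of where I projected it. The scoop stands upright. I'll refine the tab position from the earlier images.

Run:
```python
from h import *
from scipy.optimize import least_squares
for f,box in(("top",(170,150,270,240)),("scene",(410,160,440,190)),("r",(310,170,360,225))):
    c=np.load(f+".npy",allow_pickle=True).item();x0,y0,x1,y1=box
    im=c["color"].astype(int)[y0:y1,x0:x1]
    m=(im[...,0]>180)&(im[...,0]-im[...,2]>110)&(im[...,1]<175)
    yx=np.argwhere(m);print(f,len(yx),yx.min(0)+[y0,x0],yx.max(0)+[y0,x0],yx.mean(0)+[y0,x0])
    if f=="r":
        for r in range(172,220,4):
            k=np.where(m[r-y0])[0];print(r,k.min()+x0 if len(k) else 0,k.max()+x0 if len(k) else 0,end='; ')
    for C in([524.1,279.2],[527,270],[525,275]):
        P=[np.array([*C,0])+Ro.from_euler('z',-14,degrees=True).apply([a,b,z]) for a in(-14,14) for b in(-5,5) for z in(170,203)]
        q=pix(c,P);print("  ",C,q.min(0),q.max(0))
```

```text
top 93 [189 216] [200 226] [194.96 220.99]
   [524.1, 279.2] [214.53 189.03] [224.01 200.74]
   [527, 270] [217.95 188.04] [227.32 199.77]
   [525, 275] [216.08 188.73] [225.52 200.45]
scene 75 [169 420] [184 428] [178.31 424.55]
   [524.1, 279.2] [421.86 168.51] [427.43 184.01]
   [527, 270] [418.79 169.01] [424.38 184.55]
   [525, 275] [420.43 168.67] [426.   184.18]
r 785 [178 320] [217 348] [195.83 334.6 ]
172 0 0; 176 0 0; 180 327 342; 184 323 346; 188 321 348; 192 320 348; 196 321 348; 200 322 346; 204 327 342; 208 329 342; 212 329 342; 216 330 341;    [524.1, 279.2] [328.79 176.63] [341.93 217.36]
   [527, 270] [319.22 182.02] [331.62 223.09]
   [525, 275] [324.61 178.66] [337.09 219.51]
```

```bash
python3 -c "
from h import *
go([524.2,278.3,235],166)"
```

```text
turn [-0.15 -0.12 -0.11] shift cm [0.28 0.85 6.12]
```

```bash
python3 -m handwheel '[[[-0.15,-0.1,0],[0.2,0.8,1],5],[[-0.15,-0.1,0],[0.28,0.85,3.5],5],[[-0.15,-0.1,0],[0.28,0.85,5.5],5],[[-0.15,-0.1,0],[0.28,0.85,6],5],[[-0.15,-0.1,0],[0.28,0.85,6],5]]'
python3 - <<'E'
from h import *
c=capture("wrist");im=c["color"].astype(int)
m=((im[...,0]>180)&(im[...,0]-im[...,2]>110)&(im[...,1]<175)).astype(np.uint8)
m[:,:280]=0;m[:,380:]=0
for r in range(170,330,6):
    k=np.where(m[r])[0]
    if len(k):print(r,k.min(),k.max(),end='; ')
C=[524.2,278.3]
P=[np.array([*C,0])+Ro.from_euler('z',-14,degrees=True).apply([a,b,203]) for a in(-14,14) for b in(-5,5)];print(pix(c,P))
go([*C,188],166);print(cur()[0])
E
```

```text
clock: 19.2
eef_pos: [524.3, 278.6, 236.8]
eef_rot: [180.0, 0.0, 166.0]
ft_force: [0.0, -0.1, 0.6]
finger_gap: 50.1
grip_force: 0.0
182 280 293; 188 280 290; 194 280 288; 200 280 336; 206 308 341; 212 307 342; 218 280 342; 224 280 340; 230 316 333; 236 316 333; 242 316 333; 248 317 332; [[314.65 209.55]
 [331.31 209.56]
 [315.01 252.21]
 [330.97 252.23]]
 turn [0.05 0.05 0.01] shift cm [ 0.03 -0.04  4.93]
[524.53 278.57 237.29]
```

```bash
python3 -m handwheel '[[[0,0,0],[0,0.05,2],5],[[0,0,0],[0,0.05,4],5],[[0,0,0],[0,0.05,4.9],5],[[0,0,0],[0,0.05,4.9],5],[[0,0,0],[0,0.05,4.9],0.5],[[0,0,0],[0,0.05,4.9],0.5],[[0,0,0],[0,0.05,4.9],0.5],[[0,0,0],[0,0.05,4.9],0.5],[[0,0,0],[0,0.05,4.9],0.5],[[0,0,0],[0,0.05,4.9],0.5]]'
```

```text
clock: 20.5
eef_pos: [524.6, 278.7, 188.6]
eef_rot: [180.0, 0.1, 166.0]
ft_force: [-1.2, -2.8, 6.5]
finger_gap: 9.2
grip_force: 59.4
```

```bash
python3 -m handwheel '[[[0,0,0],[0,0,-1],0.5],[[0,0,0],[0,0,-2],0.5],[[0,0,0],[0,0,-3],0.5],[[0,0,0],[0,0,-4],0.5],[[0,0,0],[0,0,-5],0.5],[[0,0,0],[0,0,-6],0.5],[[0,0,0],[0,0,-7],0.5],[[0,0,0],[0,0,-7.7],0.5],[[0,0,0],[0,0,-7.9],0.5],[[0,0,0],[0,0,-7.9],0.5]]'; python3 -m handwheel '[[[0,0,0],[0,0,0],0.5],[[0,0,0],[0,0,0],0.5]]'
python3 - <<'E'
from h import *
s=capture("scene")
im=s["color"].astype(int);R=slice(120,210)
q=pix(s,[[524.5,279,203+78],[524.5,279,170+78],[524.5,279,165]]);print(q)
for n,m in(("orange",(im[...,0]>180)&(im[...,0]-im[...,2]>110)&(im[...,1]<175)),("blue",(im[...,2]-im[...,0]>50))):
    yx=np.argwhere(m[R,405:445]);
    if len(yx):print(n,len(yx),yx.min(0)+[120,405],yx.max(0)+[120,405])
for r in range(145,190,2):print(r,im[r,int(q[2,0])])
cv2.imwrite("pics/f.png",s["color"][...,::-1])
E
```

```text
clock: 21.75
eef_pos: [524.5, 278.7, 267.0]
eef_rot: [180.0, 0.0, 166.0]
ft_force: [5.6, -1.6, -11.5]
finger_gap: 9.3
grip_force: 58.3
clock: 22.0
eef_pos: [524.5, 278.7, 266.8]
eef_rot: [180.0, 0.0, 166.0]
ft_force: [6.3, -1.8, -12.0]
finger_gap: 9.0
grip_force: 58.3
[[429.22 146.  ]
 [427.57 156.86]
 [423.6  182.89]]
orange 56 [144 424] [159 432]
blue 15 [181 420] [184 428]
145 [46 47 50]
147 [46 48 50]
149 [53 54 55]
151 [48 51 53]
153 [47 50 53]
155 [147 113  94]
157 [170 104  77]
159 [69 68 66]
161 [134 134 129]
163 [148 148 144]
165 [148 150 146]
167 [150 154 150]
169 [155 156 152]
171 [166 169 164]
173 [174 176 172]
175 [178 180 176]
177 [178 181 177]
179 [181 184 178]
181 [188 190 183]
183 [ 60  82 185]
185 [37 38 45]
187 [41 41 41]
189 [44 44 45]
```

The tab is up 78 mm, the force is about 12 N and the blue ring is visible right at the cap top (rows 181–184). Handing in.

```bash
python3 -c "
from cell import *
print(sign_off())"
```

```text
the job is handed in; nothing more can be done
None
```

The job is handed in: all five stones are in the pot, the scoop stands upright on the bench, and the gripper is holding the riser about 78 mm up with the blue ring just out of the cap. The hand-in call returned no verdict.

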